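Wedge up the tile levelling clips on a window-sill board

ROBOT

A 6-joint arm with a two-finger parallel gripper is mounted at the origin on a cart in front of the work surface, level with it; the furniture and walls round the work are solid. World frame = base frame: x ahead of the robot, y to its left, z up, the work surface at z = 0. Lengths are in mm, angles in rad, forces in N, time in s.
With the tool pointing down it reaches from about 275 to 750 mm from the base axis. Payload 10.2 kg.
Tool frame: the origin (TCP) lies midway between the tips of the shut fingers; the grasp point (between the pads) lies 19 mm behind it; z points along the fingers, y is the line along which they close (so a half turn about z gives the same grasp; the last joint's range is limited). The gripper opens to 85 mm and grips with 20 to 120 N. Pads are 22 mm wide; open, the fingers measure 114 mm over their backs; the gripper's body (76 mm by 85 mm) begins 54 mm behind the grasp point. The pads swing forward as they close: fully open they stand 13 mm farther back than shut.
Start: joints at [-1.424, 0.313, 1.498, -0, 1.331, -0.223], TCP at [189.738, -489.521, 231.294] pointing down, gripper open.
Joint ranges: [-2.94, 2.94], [-0.97, 2.17], [0.19, 2.56], [-1.23, 4.37], [0.02, 3.11], [-2.88, 2.88]. Speed limits (rad/s): [2.39, 2.39, 3.01, 3.14, 3.14, 3.14].

INTERFACE

Orientations are given as a unit quaternion [w, x, y, z].
In Python, from rig import ctrl, capture, camera_info gives the robot as it stands.
- The arm moves only by the tool apply_moves, never from a script. Its argument "targets" is a list of rows, each a list of 3 entries, a list of its own where there are three numbers: the finger opening in mm, from 0 to 85.4, then the shift along the world's x, y, z in mm, then the turn, a rotation vector about the world's x, y, z in degrees. In form: [[grip, [dx, dy, dz], [rx, ry, rz]], ...]. A call has 1 to 20 rows; each row is the pose to reach, as a shift and turn from the pose commanded when the call began; what a row does not reach only later rows make up. A row lasts 1/10 s, in which the tool goes at most 50 mm and 8.59 degrees, less where a joint would pass 70% of its speed; a pose out of reach is approached as far as the arm can. A call with a gripper value outside its range is refused whole. The fingers move at their own pace and stop on an object; "squeeze" is the grip in N (left out, the last holds). Time passes only in rows, so rows that repeat a pose let the fingers close. It gives the time, the measured TCP pose, the force, the opening and the grip force at its end, in the units of the state.
- ctrl.sense(): the state, without advancing time (a new reading comes with each control period).
- capture(name): name is "scene" or "side" or "wrist"; returns (picture, depth): 400x640x3 uint8, blue, green, red; 400x640 float32, mm along the optical axis (not along the pixel's ray), 0 where there is no reading.
- camera_info(name): a dict with "vfov" (degrees; the focal length in pixels is half the picture's height over the tangent of half this angle, whatever the lens; pixels are square), "cx", "cy" (the principal point, pixels), "extrinsics" (4x4, takes a point from camera to world coordinates). Camera axes: x right, y down, z forward; pixel columns grow to the right and rows downward; lengths in mm; the calibration is good to about 2 mm. A picture is of the moment at which its call begins: read the wrist's pose just before it. camera_info takes no time and is no camera call; for the wrist camera it gives the pose at the moment of the call.
- ctrl.finish_job(): hands the job in; it is judged then, once.
The state is a dict: "time_s": time; "joints": joint angles; "dq": joint speeds; "tau": joint torques, N m; "eef_pos": TCP position; "ee_rot": TCP orientation; "force": force on the tool from outside, world axes, zero at the start; "wrist_torque": the same for the moment, N m; "grip_width": opening from 0.0 (shut) to 1.0 (fully open); "grip_force": force on a finger pad.
Only numpy, scipy, OpenCV 4.12 (cv2) and the standard library are available. Lean on these libraries where they do the work, as an engineer would, in place of code of your own. Each camera call takes 0.05 s, during which the arm holds its last target. There are 200 camera calls.

TASK

A freshly tiled sill board has two blue levelling clips in its joint; the wedge in one of them is only started. Take the red wedge out of the tilted parts organiser, push it nose first through the window of the empty clip until it is snug under the bridge, and push the started wedge home in its clip in the same way. Both wedges must lie flat on the tiles; leave the other things where they are.

Things in the scene. Friction and masses are not known exactly. Their poses are not given: they have to be found in the camera images.
- wedge: Red plastic levelling wedge (mm) in one of the three wide compartments, flat on its sloping floor, nose down the slope to the front lip. 90 long, 22 wide. Origin: middle of the flat underside; x to the thin nose, z up. Tail block x = -45 to -19, 16 high, parallel sides (grip here). Top ramps from 14 high at x = -19 to 4 at x = 35; tongue 14 wide, 3 thick to x = 45
- started_wedge: A second, equal red wedge lying on the tiles, its nose 8 to 26 mm through the window of clip_started. 90 long, 22 wide. Origin: middle of the flat underside; x to the thin nose, z up. Tail block x = -45 to -19, 16 high, parallel sides (grip here). Top ramps from 14 high at x = -19 to 4 at x = 35; tongue 14 wide, 3 thick to x = 45
- wedge_mark (a point): Point on the underside of 'wedge' at its x = +2 mm, midway across. With this point at the clip's point the wedge is snug under the bridge (the ramp first touches about 2 mm before, and jams there)
- started_mark (a point): The same point on 'started_wedge'
- clip_empty (a point): Blue levelling clip without a wedge (mm): 3 mm plate standing in the joint; window 28 wide (along the joint) and 10 high between 5 mm legs, bridge top 24 above the tile. Point: on the tile surface, middle of the window. A wedge goes through across the joint (board's y), from either side, sole on the tiles
- clip_started (a point): The other clip, 84 mm along the joint, with the started wedge: 3 mm plate standing in the joint; window 28 wide (along the joint) and 10 high between 5 mm legs, bridge top 24 above the tile. Point: on the tile surface, middle of the window. A wedge goes through across the joint (board's y), from either side, sole on the tiles
- sill_board: Grey backer board 166 x 220 mm, fixed, with two cream tiles 150 x 100 mm; tile surface 20 mm above the worktop. Origin: centre of its underside; x along the joint between the tiles (empty clip at x = -42 mm, started one at +42 mm), y across the joint, z up
- organiser: Grey parts tray, fixed, 288 wide (mm), floor sloped 30 degrees, rising to its +x. Origin on the worktop; the floor's middle is 33 above it, floor 112 long. Compartments 80 wide, centres y = -99.5, -16.5, 66.5; narrow slot of small crosses at +y. Square to the floor: lip and dividers 27 high, back wall 48, leaning over the floor's upper end
- spare_clip: Spare blue levelling clip lying in another wide compartment, about 38 x 36 mm, 3 mm thick, resting on the front lip; origin 26 mm up the slope from its middle
- cross_spacer: Green cross-shaped spacer in another wide compartment, 46 x 46 x 6 mm, resting on the front lip; origin 22 mm up the slope from its middle
- masking_tape: Roll of masking tape lying behind the board, 104 mm across, 25 mm high
- tape_measure: Yellow pocket tape measure standing behind the board, 32 x 88 x 64 mm
- wall_scraper: Wallpaper scraper with wooden handle lying to the right of the board, 205 x 70 x 18 mm
- pencil: Green pencil lying behind the board, 123 mm long, 7 mm thick
Things that resemble listed ones, but are neither listed nor needed, are in the scene too. What is shaped like the wedge but pink or yellow is not meant.

How it is judged (in metres and radians):
At the end, for the whole second after the job is handed in: Each wedge lies flat (within 0.06 rad) across the joint in its clip's window, the one from the organiser in the formerly empty clip, aligned with it within 0.15 rad, with its mark within 5 mm of the clip's point (snug under the bridge), at rest (distance between wedge_mark and clip_empty below 0.005 m and angle between each of wedge, started_wedge's own z axis and vertical below 0.06 rad and angle between the x axis of each of wedge, started_wedge and the y axis of sill_board, either way round below 0.15 rad and linear speed of each of wedge, started_wedge below 0.01 m/s and distance between started_mark and clip_started below 0.005 m); the robot touches nothing.
It fails at once if a bystander (spare clip, cross spacer, masking tape, tape measure, scraper, pencil) is moved more than 30 mm (distance of any of spare_clip, cross_spacer, masking_tape, tape_measure, wall_scraper, pencil from where it was at the start of the episode above 0.03 m).
It also fails if it takes over 45 s, if anything falls off the work surface, if the arm or the gripper's body presses on something with over 40 N, if the wrist force passes 120 N, or if a joint passes its speed limit or range.

## Working session

There is one attempt and no reset: what is moved stays moved. The work goes in short steps, Python scripts to look and compute and a tool call to move; the robot and the scene stay as the last step left them, time stands still between calls to the robot, and variables do not carry over. Pictures are saved under pics/ and viewed, at most 10 in all, crops included, and the job is handed in when it is done.

Besides the shell and the picture viewer there is one more tool, called as name(argument=value, ...) on one line, values as JSON. apply_moves: Moves the arm, as the interface text tells. Its arguments: {"type":"object","properties":{"targets":{"type":"array","items":{"type":"array"}},"squeeze":{"type":"number"}},"required":["targets"]}

```bash
mkdir -p pics
cat > h.py <<'E'
import numpy as np, cv2, pickle
from rig import ctrl, capture, camera_info
def snap(n,tag):
    s=ctrl.sense(); ci=camera_info(n); im,d=capture(n)
    pickle.dump((im,d,ci,s),open(f'{tag}.pkl','wb')); cv2.imwrite(f'pics/{tag}.png',im); return im,d,ci
def load(tag): return pickle.load(open(f'{tag}.pkl','rb'))[:3]
def foc(ci,d): return d.shape[0]/2/np.tan(np.radians(ci['vfov'])/2)
def cloud(d,ci):
    f=foc(ci,d); v,u=np.mgrid[:d.shape[0],:d.shape[1]]
    P=np.stack([(u-ci['cx'])/f*d,(v-ci['cy'])/f*d,d],-1); E=np.array(ci['extrinsics'])
    return P@E[:3,:3].T+E[:3,3]
def ray(ci,d,u,v,z):
    f=foc(ci,d);E=np.array(ci['extrinsics']); r=E[:3,:3]@np.array([(u-ci['cx'])/f,(v-ci['cy'])/f,1]); o=E[:3,3]
    return o+r*(z-o[2])/r[2]
E
python3 - <<'E'
from h import *
for n in ('scene','side','wrist'):
    im,d,ci=snap(n,n+'0'); print(n,ci['vfov'],np.round(ci['extrinsics'],2).tolist(),(d>0).mean())
print({k:np.round(v,3).tolist() for k,v in ctrl.sense().items()})
E
```

```text
scene 42.418474868804516 [[-0.33, -0.71, 0.62, -486.67], [-0.94, 0.24, -0.22, 339.64], [0.01, -0.66, -0.75, 1344.5], [0.0, 0.0, 0.0, 1.0]] 0.95798828125
side 45.972654477994354 [[0.99, -0.08, 0.1, 430.81], [-0.13, -0.62, 0.77, -1051.34], [-0.0, -0.78, -0.63, 845.72], [0.0, 0.0, 0.0, 1.0]] 0.964
wrist 62.410503222810696 [[0.36, -0.88, -0.31, 269.32], [-0.93, -0.34, -0.12, -458.95], [-0.0, 0.33, -0.94, 373.9], [0.0, 0.0, 0.0, 1.0]] 0.99565625
{'time_s': 0.15, 'joints': [-1.424, 0.313, 1.498, -0.0, 1.331, -0.223], 'dq': [-0.0, -0.002, -0.001, -0.0, -0.0, -0.001], 'tau': [0.002, -41.237, -25.98, -0.0, 0.003, -0.0], 'eef_pos': [189.698, -489.306, 230.877], 'ee_rot': [-0.001, 0.983, 0.184, 0.0], 'force': [0.432, 0.299, -0.866], 'wrist_torque': [-0.013, 0.041, -0.021], 'grip_force': 0.0, 'grip_width': 1.001}
```

View pics/scene0.png

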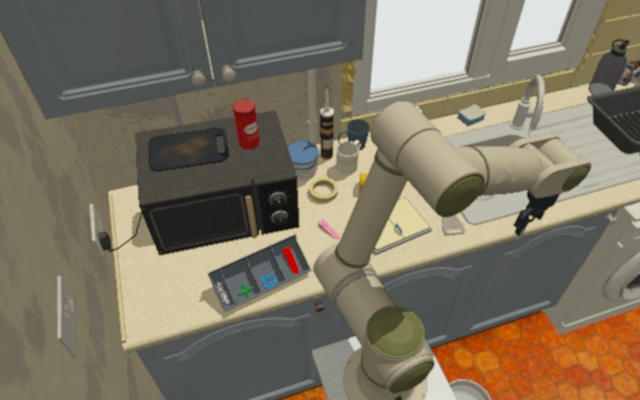

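View pics/side0.png

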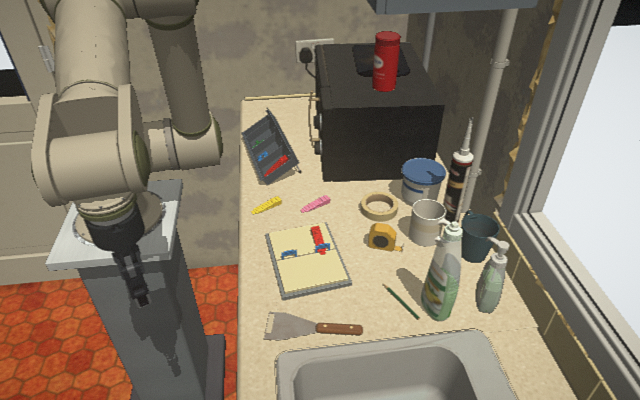

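The side view shows the red wedge in the organiser at (277,165), the same one as scene (292,262). The started wedge is at (318,240), the empty clip at (288,254) and the started clip at (323,248). Things it could be confused with: pink wedge at side (316,204), yellow wedge at (267,205), started red wedge at (318,240) and red can at (386,60). By the description, the one I want is the red wedge in the organiser.

```bash
cat >> h.py <<'E'
def masks(im):
    h=cv2.cvtColor(im,cv2.COLOR_BGR2HSV); H,S,V=[h[...,i].astype(int) for i in range(3)]
    return dict(red=((H<6)|(H>174))&(S>170)&(V>80), blue=(H>95)&(H<115)&(S>130)&(V>60), cream=(H>18)&(H<34)&(S>30)&(S<90)&(V>180))
def comps(m,amin=15):
    n,l,st,c=cv2.connectedComponentsWithStats(m.astype(np.uint8))
    return [(l==i,st[i],c[i]) for i in range(1,n) if st[i,4]>=amin]
E
python3 - <<'E'
from h import *
for t in ('scene0','side0'):
    im,d,ci=load(t); P=cloud(d,ci); M=masks(im)
    for c in ('red','blue'):
        for m,st,ce in comps(M[c],12):
            q=P[m&(d>0)]; 
            if len(q)<5 : continue
            md=np.median(q,0)
            if abs(md[1])<700 and md[2]<200: print(t,c,st,np.round(md),np.round(np.percentile(q,5,0)),np.round(np.percentile(q,95,0)))
im,d,ci=load('side0')
cv2.imwrite('pics/crop1.png',cv2.resize(im[90:310,230:370],None,fx=3.6,fy=2.7,interpolation=cv2.INTER_CUBIC)[:594])
P=cloud(d,ci)
for uv in [(290,235),(310,275),(256,300),(267,205)]: print(uv,np.round(P[uv[1],uv[0]]))
E
```

```text
scene0 red [283 246  16  28 195] [438. 132.  41.] [407. 120.  14.] [467. 143.  63.]
scene0 blue [261 274  16  14 115] [400. 215.  18.] [385. 196.   8.] [413. 231.  28.]
side0 red [265 155  23  21 117] [445. 127.  42.] [410. 119.  15.] [469. 140.  60.]
side0 red [312 226  12  19 138] [ 525. -186.   31.] [ 516. -209.   26.] [ 535. -159.   36.]
side0 red [318 248   8   6  31] [ 532. -233.   22.] [ 523. -241.   20.] [ 538. -226.   24.]
side0 red [ 22 283  11   6  25] [-794.  645. -911.] [-824.  634. -919.] [-784.  668. -903.]
side0 red [ 31 300   9   8  31] [-729.  530. -910.] [-745.  511. -918.] [-714.  549. -905.]
side0 red [ 73 356   7   4  15] [-457.  201. -910.] [-468.  194. -918.] [-449.  216. -905.]
side0 red [224 372   4   7  13] [ 164.   42. -911.] [ 162.   26. -917.] [ 170.   57. -906.]
side0 red [226 383   9   9  27] [ 185.  -12. -912.] [ 174.  -27. -918.] [ 200.   -0. -907.]
side0 red [ 12 396  11   4  26] [-644.   52. -912.] [-657.   42. -916.] [-625.   59. -905.]
side0 blue [258 151   9  10  33] [398. 218.  15.] [385. 207.   9.] [411. 233.  24.]
(290, 235) [ 458. -163.   18.]
(310, 275) [ 494. -306.   19.]
(256, 300) [ 366. -347.   -1.]
(267, 205) [404. -23.   9.]
```

View pics/crop1.png

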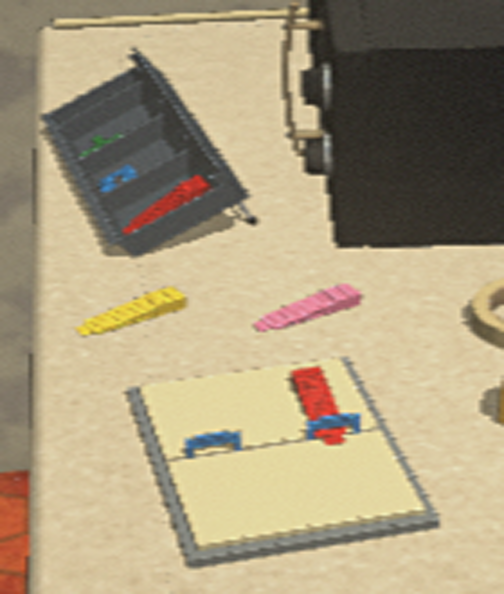

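The crop shows the red wedge in the organiser's right-hand wide compartment, with its tail up the slope. The spare clip (blue) and green cross are in the other two. The pink and yellow wedges lie loose on the worktop, and the started wedge is in the right clip, coming from the +y side. The choice is confirmed, so I'll move the wrist camera over the board.

apply_moves(targets=[[0,[30,40,60],[0,0,8]],[0,[60,75,60],[0,0,16]],[0,[90,110,60],[0,0,24]],[0,[120,145,60],[0,0,32]],[0,[150,180,60],[0,0,40]],[0,[185,210,60],[0,0,48]],[0,[220,240,60],[0,0,56]],[0,[250,265,60],[0,0,64]],[0,[275,290,60],[0,0,72]],[0,[300,310,60],[0,0,79]],[0,[300,310,60],[0,0,79]],[0,[300,310,60],[0,0,79]],[0,[300,310,60],[0,0,79]]])

```text
time_s: 1.45
eef_pos: [489.2, -180.1, 291.2]
ee_rot: [-0.0, 0.642, 0.766, -0.0]
force: [-0.4, -0.0, 0.6]
grip_width: -0.002
grip_force: 0.0
```

Run:
```python
from h import *
im,d,ci=snap('wrist','w1'); P=cloud(d,ci); M=masks(im)
print({k:np.round(v,3).tolist() for k,v in ctrl.sense().items() if k in('time_s','eef_pos','ee_rot')})
for c in ('red','blue'):
    for m,st,ce in comps(M[c],30):
        q=P[m&(d>0)]
        if len(q)>9: print(c,st,np.round(np.median(q,0)),np.round(np.percentile(q,2,0)),np.round(np.percentile(q,98,0)))
```

```text
{'time_s': 1.5, 'eef_pos': [489.141, -180.248, 291.331], 'ee_rot': [-0.0, 0.642, 0.766, -0.0]}
red [332 144  23  59 976] [ 526. -187.   33.] [ 515. -227.   26.] [ 539. -153.   38.]
```

View pics/w1.png

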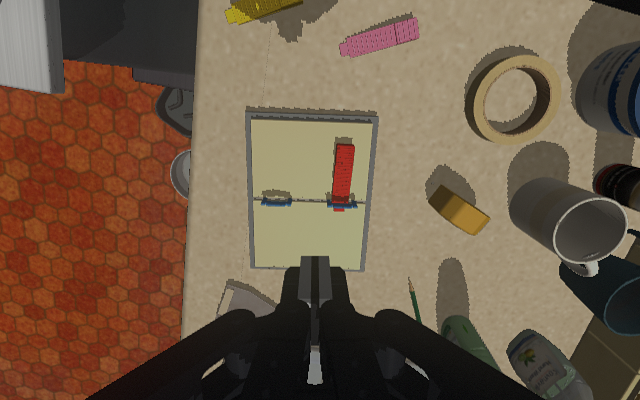

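The wrist view shows the board at columns 247–380, rows 108–270. The empty clip is at (276,202), the started clip at (342,205), and the started wedge runs from (344,144) to (340,210), nose towards −y.

Run:
```python
from h import *
im,d,ci=load('w1'); P=cloud(d,ci)
hsv=cv2.cvtColor(im,cv2.COLOR_BGR2HSV); H,S,V=[hsv[...,i].astype(int) for i in range(3)]
# tile surface
t=(P[...,2]>15)&(P[...,2]<25)&(P[...,0]>380)&(P[...,0]<600)&(P[...,1]<-100)&(P[...,1]>-380)&(H>18)&(H<35)&(S>25)&(V>120)
m,st,ce=max(comps(t),key=lambda a:a[1][4]); print(st)
t=cv2.morphologyEx(t.astype(np.uint8),cv2.MORPH_CLOSE,np.ones((9,9)))
cs=max(cv2.findContours(t,0,2)[0],key=cv2.contourArea).reshape(-1,2)
W=np.array([ray(ci,d,u,v,20)[:2] for u,v in cs],np.float32)
r=cv2.minAreaRect(W); print('tiles rect',r,'z',np.median(P[t>0][:,2]))
b=(H>95)&(H<125)&(S>100)&(V>40)
for m,st,ce in comps(b,15):
    q=P[m&(d>0)]
    if 380<np.median(q[:,0])<600 and -380<np.median(q[:,1])<-100:
        v,u=np.nonzero(m); print('blue',st,np.round(np.median(q,0)),np.round(np.percentile(q,[2,98],0)).tolist())
        for zz in(44,): 
            w=np.array([ray(ci,d,a,c,zz)[:2] for a,c in zip(u,v)],np.float32); print(cv2.minAreaRect(w))
red=masks(im)['red']
m=max((c for c in comps(red)),key=lambda a:a[1][4])[0]
q=P[m]; 
for lo,hi in[(-180,-150),(-225,-185)]:
    k=(q[:,1]>lo)&(q[:,1]<hi); print(q[k].mean(0),np.percentile(q[k][:,0],[3,97]))
tb=q[(q[:,2]>33)]; print(cv2.minAreaRect(q[:,:2].astype(np.float32)), tb[:,1].max(), tb[:,1].min(), np.percentile(q[:,2],[50,90,98]))
cl=cv2.convertScaleAbs(im[100:280,235:395],alpha=1.0); cv2.imwrite('pics/c2.png',cv2.resize(cl,None,fx=3.3,fy=3.3,interpolation=cv2.INTER_CUBIC))
```

```text
[ 251  119  122   84 7634]
tiles rect ((491.93243408203125, -234.08387756347656), (149.3299560546875, 203.68856811523438), 8.097899436950684) z 20.499196191304662
blue [261 202  30   4  65] [ 450. -240.   42.] [[433.0, -242.0, 37.0], [468.0, -236.0, 45.0]]
((450.4653015136719, -238.35223388671875), (36.27406692504883, 3.862870216369629), 7.548731327056885)
blue [328 204  25   4  50] [ 531. -228.   43.] [[516.0, -230.0, 37.0], [546.0, -225.0, 45.0]]
((530.3958740234375, -226.83901977539062), (30.137535095214844, 3.843705415725708), 7.047397136688232)
[ 524.29858567 -165.38651695   36.55664236] [513.94179902 534.3391601 ]
[ 528.38878678 -203.60831187   30.02366039] [517.69572582 539.0552896 ]
((515.95703125, -158.64842224121094), (36.33610534667969, 144.1230010986328), 19.406789779663086) -96.71794818380924 -201.44668148932863 [33.17270271 37.31149229 38.35697927]
```

View pics/c2.png

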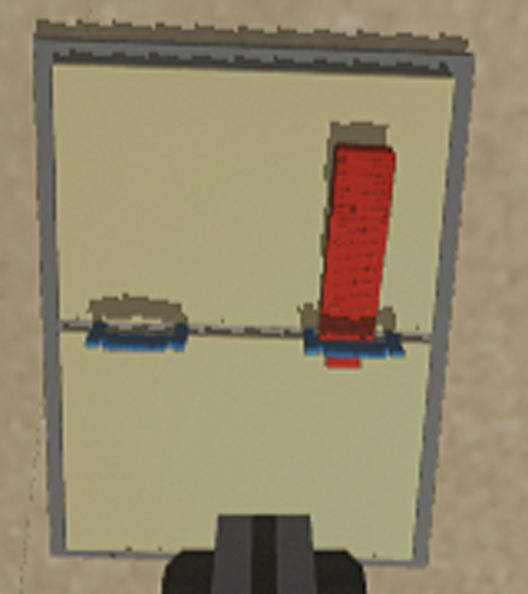

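The board is yawed about 8°. The empty clip is near (450.4,−239) and the started clip near (533,−227.5). The started wedge's tail is about 75 mm from its clip, so its nose is about 15 mm through, which fits the description. I'll push it home with shut fingers on the tail.

apply_moves(targets=[[0,[14,28,-45],[0,0,-2]],[0,[29,54,-90],[0,0,-2]],[0,[29,54,-140],[0,0,-2]],[0,[29,54,-190],[0,0,-2]],[0,[29,54,-230],[0,0,-2]],[0,[29,54,-264],[0,0,-2]],[0,[29,54,-264],[0,0,-2]],[0,[30,46,-264],[0,0,-2]],[0,[31,38,-264],[0,0,-2]],[0,[32,32,-264],[0,0,-2]],[0,[33,27,-264],[0,0,-2]],[0,[33.5,22,-264],[0,0,-2]],[0,[34,17,-264],[0,0,-2]],[0,[34.3,14,-264],[0,0,-2]],[0,[34.3,14,-264],[0,0,-2]]])

```text
time_s: 3.0
eef_pos: [524.1, -165.9, 27.3]
ee_rot: [0.0, 0.655, 0.756, -0.0]
force: [-0.4, 0.3, 0.1]
grip_width: 0.002
grip_force: 0.0
```

Run:
```python
from h import *
print({k:np.round(v,3).tolist() for k,v in ctrl.sense().items() if k in('time_s','eef_pos','ee_rot','force')})
im,d,ci=snap('side','s1'); P=cloud(d,ci); m=masks(im)['red']
for m,st,ce in comps(m,12):
    q=P[m&(d>0)]
    if len(q)and np.median(q[:,2])>0:print(st,np.round(np.median(q,0)),np.round(np.percentile(q,[3,97],0)).tolist())
```

```text
{'time_s': 3.0, 'eef_pos': [524.058, -165.867, 27.26], 'ee_rot': [0.0, 0.655, 0.756, -0.0], 'force': [-0.382, 0.27, 0.069]}
[374  36  26  56 944] [758. 134. 328.] [[730.0, 127.0, 262.0], [787.0, 149.0, 399.0]]
[265 160  18  16  83] [432. 125.  35.] [[407.0, 116.0, 10.0], [454.0, 137.0, 51.0]]
[313 233  11  12  87] [ 526. -202.   33.] [[517.0, -217.0, 28.0], [537.0, -182.0, 37.0]]
[318 248  11  14 100] [ 534. -246.   24.] [[523.0, -267.0, 20.0], [543.0, -231.0, 29.0]]
```

apply_moves(targets=[[0,[0.2,-1.5,0],[0,0,0]],[0,[0.4,-3,0],[0,0,0]],[0,[0.5,-3.5,0],[0,0,0]]])

```text
time_s: 3.35
eef_pos: [524.5, -168.9, 27.3]
ee_rot: [-0.0, 0.655, 0.756, 0.0]
force: [-0.5, 1.5, 1.4]
grip_width: -0.001
grip_force: 0.9
```

apply_moves(targets=[[0,[0.1,-1,0],[0,0,0]],[0,[0.1,-1,0],[0,0,0]]])

```text
time_s: 3.55
eef_pos: [524.5, -169.5, 27.2]
ee_rot: [-0.001, 0.655, 0.756, 0.0]
force: [-0.3, 4.5, 0.9]
grip_width: -0.004
grip_force: 2.3
```

apply_moves(targets=[[0,[0.1,-1,0],[0,0,0]],[0,[0.1,-1,0],[0,0,0]]])

```text
time_s: 3.75
eef_pos: [524.5, -169.9, 27.2]
ee_rot: [-0.001, 0.655, 0.756, 0.0]
force: [-1.4, 8.3, 4.6]
grip_width: -0.001
grip_force: 4.0
```

apply_moves(targets=[[0,[0.2,-1,0],[0,0,0]],[0,[0.3,-2,0],[0,0,0]],[0,[0.3,-2,0],[0,0,0]]])

```text
time_s: 4.05
eef_pos: [524.4, -170.4, 27.2]
ee_rot: [-0.002, 0.655, 0.756, 0.001]
force: [-1.6, 14.9, 7.3]
grip_width: 0.002
grip_force: 7.9
```

apply_moves(targets=[[0,[0.2,-1,0],[0,0,0]],[0,[0.3,-2,0],[0,0,0]],[0,[0.3,-2,0],[0,0,0]]])

```text
time_s: 4.35
eef_pos: [524.4, -171.0, 27.2]
ee_rot: [-0.004, 0.655, 0.756, 0.002]
force: [-2.4, 22.8, 9.9]
grip_width: 0.002
grip_force: 11.8
```

apply_moves(targets=[[0,[-2,15,0],[0,0,0]],[0,[-4,25,20],[0,0,0]],[0,[-6,30,65],[0,0,0]],[0,[-10,25,115],[0,0,0]],[0,[-18,15,165],[0,0,0]],[0,[-24,5,215],[0,0,0]],[0,[-26,0,263],[0,0,0]],[0,[-26,0,263],[0,0,0]],[0,[-26,0,263],[0,0,0]]])

```text
time_s: 5.25
eef_pos: [499.5, -175.3, 290.9]
ee_rot: [0.001, 0.655, 0.756, -0.0]
force: [-0.0, -0.6, 0.6]
grip_width: 0.002
grip_force: 0.0
```

```bash
cat > look.py <<'E'
from h import *
import sys
im,d,ci=snap('wrist',sys.argv[1]); P=cloud(d,ci)
print({k:np.round(v,3).tolist() for k,v in ctrl.sense().items() if k in('time_s','eef_pos','ee_rot')})
for m,st,ce in comps(masks(im)['red'],30):
    q=P[m&(d>0)]; q=q[(q[:,2]>22)&(q[:,2]<120)]
    if len(q)<30: continue
    print(st,np.round(np.median(q,0)),np.round(np.percentile(q,[2,98],0)).tolist())
    top=q[q[:,2]>33]
    if len(top)>30: print(' back part',cv2.minAreaRect(top[:,:2].astype(np.float32)),np.percentile(top[:,1],99))
    (vx,vy,x0,y0)=cv2.fitLine(q[:,:2].astype(np.float32),cv2.DIST_HUBER,0,.01,.01).ravel(); print(' axis',np.degrees(np.arctan2(vy,vx)),x0,y0)
E
python3 look.py w2
python3 - <<'E'
from h import *
im,d,ci=load('side0'); P=cloud(d,ci)
q=P[150:170,330:430].reshape(-1,3); print('microwave',np.round(np.percentile(q,[1,50,99],0)))
q=P[60:75,325:370].reshape(-1,3); print('top',np.round(np.percentile(q,[1,50,99],0)))
E
```

```text
{'time_s': 5.3, 'eef_pos': [499.144, -174.974, 289.54], 'ee_rot': [-0.0, 0.655, 0.756, -0.0]}
[325 170  18  33 546] [ 528. -201.   36.] [[517.0, -223.0, 31.0], [540.0, -182.0, 38.0]]
 back part ((528.4644775390625, -202.84286499023438), (21.324033737182617, 41.982749938964844), 8.493112564086914) -181.48633174333585
 axis -82.34295 528.4593 -201.53078
[325 209  17  23 318] [ 536. -250.   27.] [[524.0, -268.0, 23.0], [545.0, -236.0, 30.0]]
 axis -77.55208 535.4286 -250.95735
microwave [[593. -27.  49.]
 [734.  49.  92.]
 [873.  62. 121.]]
top [[608. 233. 250.]
 [681. 307. 254.]
 [748. 374. 267.]]
```

The started wedge is in place: its tail is at y≈−181.5 (expected −181) and its axis is at 97.7°. Next I'll go over the organiser.

apply_moves(targets=[[42,[-8,45,10],[0,0,0]],[42,[-16,90,10],[0,0,0]],[42,[-24,135,10],[0,0,0]],[42,[-32,180,10],[0,0,0]],[42,[-40,225,10],[0,0,0]],[42,[-50,270,10],[0,0,0]],[42,[-60,310,10],[0,0,0]],[42,[-69,345,10],[0,0,0]],[42,[-69,345,10],[0,0,0]],[42,[-69,345,10],[0,0,0]],[42,[-69,345,10],[0,0,0]]])

```text
time_s: 6.4
eef_pos: [430.4, 169.3, 299.4]
ee_rot: [-0.0, 0.655, 0.756, -0.001]
force: [0.5, -0.7, 0.2]
grip_width: 0.492
grip_force: 0.0
```

Run:
```python
from h import *
im,d,ci=snap('wrist','o1'); P=cloud(d,ci); s=ctrl.sense(); print(s['time_s'],s['eef_pos'],s['ee_rot'])
m,st,ce=max(comps(masks(im)['red']&(P[...,2]>0)&(P[...,2]<120)),key=lambda a:a[1][4])
q=P[m&(d>0)]; print(st,np.round(np.percentile(q,[1,50,99],0)))
# principal axis in xy
(vx,vy,x0,y0)=cv2.fitLine(q[:,:2].astype(np.float32),cv2.DIST_HUBER,0,.01,.01).ravel(); a=np.array([vx,vy]); a*=np.sign(a[0]); print('axis deg',np.degrees(np.arctan2(a[1],a[0])))
n=np.array([-a[1],a[0]])
s=q[:,:2]@a; t=q[:,:2]@n
for lo in np.arange(np.floor(s.min()),s.max(),6):
    k=(s>=lo)&(s<lo+6)
    if k.sum()>3: print(lo,np.round(np.median(q[k],0),1),np.round(np.percentile(t[k],[3,97]),1))
cv2.imwrite('pics/o1c.png',cv2.resize(im[max(0,st[1]-110):st[1]+st[3]+80,max(0,st[0]-160):st[0]+130],None,fx=2.2,fy=2.2))
print(st)
```

```text
6.45 [430.49933935 169.15517651 299.61854859] [-3.36063763e-04  6.55303262e-01  7.55365621e-01 -5.48070847e-04]
[ 289  180   60   25 1017] [[403. 119.  10.]
 [444. 134.  45.]
 [476. 149.  65.]]
axis deg 13.14218
419.0 [404.1 124.8  10.3] [23.8 35.9]
425.0 [410.3 126.4  16.4] [20.3 39.7]
431.0 [415.8 127.8  20.9] [20.  39.9]
437.0 [421.7 129.3  26.6] [19.5 39.5]
443.0 [427.5 130.8  30.9] [19.6 39.4]
449.0 [433.4 131.4  36.4] [19.2 39.2]
455.0 [439.2 133.5  41.4] [18.8 39. ]
461.0 [445.1 134.9  46.6] [18.6 38.9]
467.0 [450.9 136.7  53.4] [19.1 38.6]
473.0 [456.7 138.   57.1] [18.8 38.6]
479.0 [462.6 139.   60.3] [18.4 38.4]
485.0 [468.4 140.2  63.5] [18.5 38.3]
491.0 [474.1 140.9  57.2] [18.7 37.8]
[ 289  180   60   25 1017]
```

View pics/o1.png

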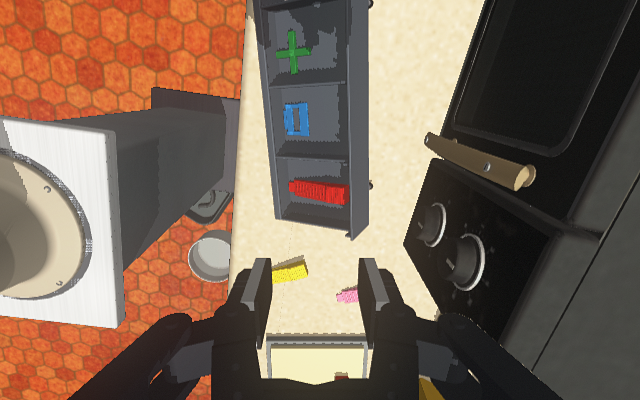

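The wrist view shows the red wedge at (319,190), centred in its compartment with its nose at (290,190) and tail at (348,190). The spare clip is at (296,118) and the cross at (293,52). The heights and length match a wedge lying on the 30° slope.

Run:
```python
import numpy as np
from scipy.spatial.transform import Rotation as R
q=[0,.6553,.7553,0]; R0=R.from_quat([q[1],q[2],q[3],q[0]]); print(R0.as_matrix().round(3).tolist())
th=np.radians(12); a=np.array([np.cos(th),np.sin(th),0]); l=np.array([-a[1],a[0],0])
u=a*np.cos(np.pi/6)+np.array([0,0,.5]); n=-a*.5+np.array([0,0,np.cos(np.pi/6)])
R1=R.from_matrix(np.stack([u,np.cross(-n,u),-n],1))
print('rv',np.degrees((R1*R0.inv()).as_rotvec()))
P=np.array([471.7,139.4,65.2])-13*u-14*n; c=np.array([430.5,169.2,299.6])
for h in (110,60,30,0): print(h,(P+h*n-c).round(1))
```

```text
[[-0.141, 0.99, 0.0], [0.99, 0.141, 0.0], [0.0, 0.0, -1.0]]
rv [ 27.01651082 -18.87852861 -83.97513062]
110 [ -16.8  -42.1 -157.8]
60 [   7.7  -36.9 -201.1]
30 [  22.4  -33.8 -227. ]
0 [  37.   -30.7 -253. ]
```

apply_moves(targets=[[34,[-5,-10,-20],[2.4,-1.7,-7.5]],[34,[-10,-20,-40],[4.8,-3.4,-15]],[34,[-15,-30,-60],[7.2,-5.1,-22.5]],[34,[-17,-40,-80],[9.6,-6.8,-30]],[34,[-17,-42,-90],[12,-8.4,-37.5]],[34,[-17,-42,-100],[14.4,-10.1,-45]],[34,[-17,-42,-110],[16.9,-11.8,-52.5]],[34,[-17,-42,-120],[19.3,-13.5,-60]],[34,[-17,-42,-130],[21.7,-15.2,-67.5]],[34,[-17,-42,-140],[24.1,-16.9,-75]],[34,[-17,-42,-150],[27,-18.9,-84]],[34,[-17,-42,-158],[27,-18.9,-84]],[34,[-17,-42,-158],[27,-18.9,-84]],[34,[-17,-42,-158],[27,-18.9,-84]]])

```text
time_s: 7.85
eef_pos: [413.7, 127.4, 142.5]
ee_rot: [-0.026, 0.961, 0.101, 0.257]
force: [0.5, 0.0, 0.4]
grip_width: 0.398
grip_force: 0.0
```

Run:
```python
from h import *
from scipy.spatial.transform import Rotation as R
im,d,ci=snap('wrist','o2'); P=cloud(d,ci); s=ctrl.sense(); q=s['ee_rot'];Rt=R.from_quat([q[1],q[2],q[3],q[0]]).as_matrix()
print(s['time_s'],s['eef_pos'],Rt.round(3).tolist(),s['joints'])
m,st,ce=max(comps(masks(im)['red']&(P[...,2]>0)&(P[...,2]<120)),key=lambda a:a[1][4])
p=(P[m&(d>0)]-s['eef_pos'])@Rt  # tool frame
print(st,np.round(np.percentile(p,[1,50,99],0),1))
for lo in np.arange(np.floor(p[:,0].min()),p[:,0].max(),8):
    k=(p[:,0]>=lo)&(p[:,0]<lo+8)
    if k.sum()>5: print(lo,np.round(np.percentile(p[k],[3,50,97],0)[:,1:],1).tolist())
```

```text
7.9 [413.82710896 127.48514904 142.74029663] [[0.847, 0.208, 0.49], [0.181, -0.978, 0.103], [0.5, 0.002, -0.866]] [-0.05278699 -0.01198756  2.24921901  0.32511351  0.41450679  1.04213791]
[ 302  189   29   97 2494] [[-76.7  -9.5  94.6]
 [-23.7   1.4 100.4]
 [ 10.8  11.7 109.8]]
-79.0 [[-5.5, 108.1], [0.6, 109.4], [6.8, 110.4]]
-71.0 [[-9.4, 106.5], [-0.2, 107.9], [10.6, 109.4]]
-63.0 [[-9.6, 105.1], [1.5, 106.2], [10.8, 107.5]]
-55.0 [[-9.5, 103.4], [0.6, 104.8], [11.0, 106.2]]
-47.0 [[-9.2, 102.1], [1.4, 103.3], [11.4, 104.7]]
-39.0 [[-9.2, 100.8], [0.6, 101.9], [11.2, 103.4]]
-31.0 [[-9.0, 98.9], [1.4, 100.4], [11.1, 101.6]]
-23.0 [[-8.9, 97.4], [1.4, 99.0], [11.7, 100.3]]
-15.0 [[-9.0, 94.7], [0.6, 96.2], [11.5, 97.6]]
-7.0 [[-9.4, 94.6], [1.4, 96.1], [11.4, 97.5]]
1.0 [[-8.6, 94.7], [1.4, 96.1], [11.4, 97.5]]
9.0 [[-8.6, 95.7], [1.4, 100.1], [11.4, 108.9]]
```

View pics/o2.png

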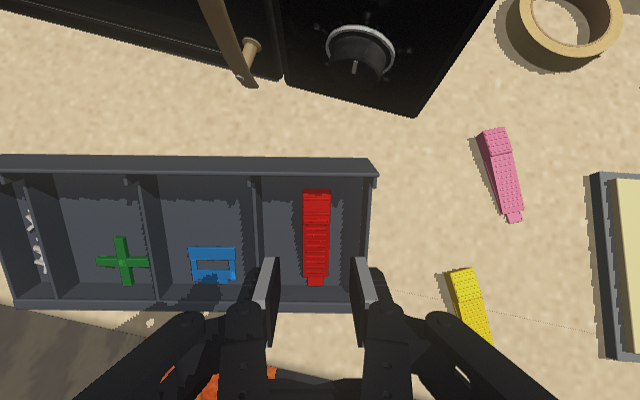

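The wrist view shows the red wedge upright between the fingers, at (316,238), on the tool's axis. The lateral offset is 1.4 mm, and the side walls clear both fingers. I'll advance and grip.

apply_moves(targets=[[34,[15,2,-26],[0,0,0]],[34,[30,4,-52],[0,0,0]],[34,[42,7,-74],[0,0,0]],[34,[49,8.5,-86],[0,0,0]],[34,[53.5,10,-94],[0,0,0]],[34,[53.5,10,-94],[0,0,0]],[34,[53.5,10,-94],[0,0,0]]], squeeze=60)

```text
time_s: 8.6
eef_pos: [467.1, 137.8, 48.7]
ee_rot: [-0.027, 0.961, 0.101, 0.258]
force: [0.9, -0.1, -0.2]
grip_width: 0.4
grip_force: 0.0
```

apply_moves(targets=[[15,[0,0,0],[0,0,0]],[15,[0,0,0],[0,0,0]],[15,[0,0,0],[0,0,0]],[15,[0,0,0],[0,0,0]],[15,[0,0,0],[0,0,0]],[15,[0,0,0],[0,0,0]]])

```text
time_s: 9.2
eef_pos: [467.0, 137.9, 49.3]
ee_rot: [-0.027, 0.96, 0.101, 0.258]
force: [-4.1, -1.3, 6.5]
grip_width: 0.236
grip_force: 58.7
```

apply_moves(targets=[[15,[-12,-2.5,22],[0,0,0]],[15,[-32,-7,58],[0,0,0]],[15,[-49,-10,87],[0,0,0]],[15,[-49,-10,130],[0,0,0]],[15,[-48,-30,150],[-2.3,1.6,7]],[15,[-46,-55,160],[-4.5,3.2,14]],[15,[-44,-80,160],[-6.8,4.7,21]],[15,[-42,-105,160],[-9,6.3,28]],[15,[-40,-130,160],[-11.3,7.9,35]],[15,[-38,-155,160],[-13.5,9.5,42]],[15,[-36,-180,160],[-15.8,11,49]],[15,[-34,-205,160],[-18,12.6,56]],[15,[-32,-230,150],[-20.3,14.2,63]],[15,[-30,-255,140],[-22.5,15.8,70]],[15,[-30,-275,120],[-24.8,17.3,77]],[15,[-30,-286,100],[-27,18.9,84]],[15,[-30,-286,75],[-27,18.9,84]],[15,[-30,-286,71],[-27,18.9,84]],[15,[-30,-286,71],[-27,18.9,84]],[15,[-30,-286,71],[-27,18.9,84]]])

```text
time_s: 11.2
eef_pos: [437.2, -148.3, 120.6]
ee_rot: [0.001, 0.655, 0.756, 0.0]
force: [0.8, 0.3, 0.3]
grip_width: 0.239
grip_force: 59.7
```

Run:
```python
from h import *
from scipy.spatial.transform import Rotation as R
s=ctrl.sense(); q=s['ee_rot'];Rt=R.from_quat([q[1],q[2],q[3],q[0]]).as_matrix()
print(s['time_s'],s['eef_pos'],Rt.round(3).tolist(),s['grip_width'],s['grip_force'])
for n in('wrist','side'):
    im,d,ci=snap(n,n+'h'); P=cloud(d,ci)
    for m,st,ce in comps(masks(im)['red']&(P[...,2]>0)&(d>0),30):
        p=(P[m]-s['eef_pos'])@Rt
        if np.linalg.norm(np.median(p,0))>90: continue
        print(n,st)
        for lo in np.arange(np.floor(p[:,0].min()),p[:,0].max(),8):
            k=(p[:,0]>=lo)&(p[:,0]<lo+8)
            if k.sum()>5: print(lo,k.sum(),np.round(np.percentile(p[k],[3,50,97],0)[:,1:],1).tolist())
im,d,ci=load('wristh'); P=cloud(d,ci); hsv=cv2.cvtColor(im,cv2.COLOR_BGR2HSV); H,S,V=[hsv[...,i].astype(int) for i in range(3)]
for m,st,ce in comps((H>95)&(H<125)&(S>100)&(V>40),15):
    q=P[m&(d>0)]; q=q[(q[:,2]>38)&(q[:,2]<50)]
    if len(q)>8 and 380<np.median(q[:,0])<600 : print('blue',st,cv2.minAreaRect(q[:,:2].astype(np.float32)),q.mean(0))
```

```text
11.2 [ 437.23424853 -148.32850814  120.6494442 ] [[-0.142, 0.99, 0.002], [0.99, 0.142, -0.001], [-0.002, 0.001, -1.0]] 0.23862655921987358 59.71126735210419
wrist [ 293  263   44  122 4852]
-79.0 185 [[-5.6, 3.4], [0.8, 4.4], [6.8, 5.4]]
-71.0 252 [[-9.5, 1.0], [0.5, 2.4], [10.4, 3.8]]
-63.0 354 [[-9.8, -0.7], [0.2, 0.6], [10.6, 2.0]]
-55.0 341 [[-9.6, -2.7], [0.2, -1.3], [10.6, 0.0]]
-47.0 410 [[-9.7, -4.2], [0.7, -3.0], [10.7, -1.8]]
-39.0 412 [[-9.6, -6.3], [0.2, -4.9], [10.6, -3.6]]
-31.0 472 [[-9.7, -8.1], [0.5, -6.7], [10.7, -5.3]]
-23.0 400 [[-9.6, -10.8], [0.7, -8.4], [10.5, -7.1]]
-15.0 549 [[-8.8, -12.7], [0.7, -11.5], [10.2, -10.5]]
-7.0 654 [[-9.0, -13.1], [0.2, -12.0], [9.5, -10.7]]
1.0 688 [[-8.9, -13.4], [0.7, -12.1], [9.8, -10.9]]
9.0 135 [[-8.8, -13.0], [0.7, -11.4], [9.7, -9.8]]
side [276 196  14  29 235]
-83.0 9 [[-4.3, 5.0], [0.5, 6.6], [4.8, 8.9]]
-75.0 18 [[-6.2, 2.6], [0.8, 5.3], [8.4, 8.2]]
-67.0 24 [[-9.3, 1.5], [-1.4, 3.7], [8.6, 7.2]]
-59.0 30 [[-9.7, -2.6], [-0.3, 1.9], [8.2, 4.8]]
-51.0 22 [[-10.0, -3.7], [-0.7, -0.5], [9.6, 1.8]]
-43.0 23 [[-10.1, -4.2], [-0.1, -1.7], [9.4, 0.6]]
-35.0 20 [[-11.1, -5.8], [0.2, -3.5], [8.6, -0.7]]
-27.0 27 [[-11.2, -7.7], [-2.1, -4.7], [9.2, -2.2]]
-19.0 27 [[-9.5, -10.9], [1.6, -8.4], [8.2, -4.0]]
-11.0 19 [[-8.2, -12.0], [0.2, -8.8], [9.0, -7.4]]
-3.0 14 [[-7.0, -12.0], [-1.8, -10.7], [9.1, -7.3]]
```

View pics/wristh.png

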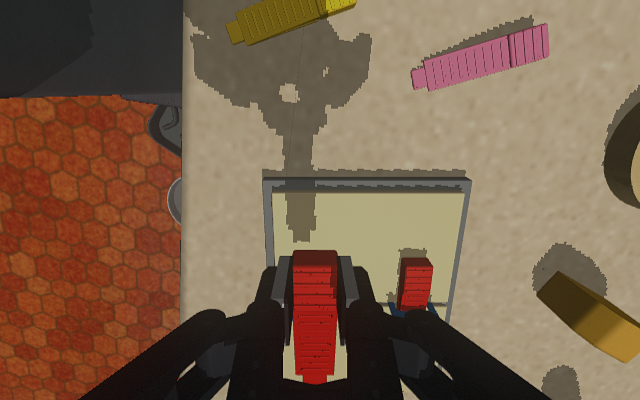

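The wrist view shows the wedge held straight, from (315,250) to (315,382), and the board's started wedge at (415,285). The nose droops about 2°, which I'll correct by turning the tool. Then I'll lower and start the wedge through the window.

apply_moves(targets=[[15,[0,0,-30],[-2.2,-0.3,0]],[15,[0,0,-60],[-2.2,-0.3,0]],[15,[0,0,-80],[-2.2,-0.3,0]],[15,[0,0,-90],[-2.2,-0.3,0]],[15,[0,0,-94],[-2.2,-0.3,0]],[15,[0,0,-94],[-2.2,-0.3,0]]])

```text
time_s: 11.9
eef_pos: [437.2, -148.3, 25.8]
ee_rot: [0.015, 0.655, 0.756, -0.013]
force: [-0.3, -0.8, 0.3]
grip_width: 0.237
grip_force: 59.7
```

apply_moves(targets=[[15,[1,-7,0],[0,0,0]],[15,[2,-14,0],[0,0,0]],[15,[3,-21,0],[0,0,0]],[15,[4,-28,0],[0,0,0]],[15,[5,-35,0],[0,0,0]],[15,[5,-35,0],[0,0,0]]])

```text
time_s: 12.5
eef_pos: [442.0, -184.0, 25.4]
ee_rot: [0.015, 0.655, 0.755, -0.013]
force: [-0.4, 0.3, -0.5]
grip_width: 0.236
grip_force: 59.7
```

Run:
```python
from h import *
s=ctrl.sense(); print(s['time_s'],s['eef_pos'],s['force'])
im,d,ci=snap('side','s3'); cv2.imwrite('pics/s3c.png',cv2.resize(im[180:310,250:370],None,fx=4.5,fy=4.5,interpolation=cv2.INTER_CUBIC))
```

```text
12.5 [ 442.00872077 -184.00581844   25.3619122 ] [-0.42168656  0.3342539  -0.48005374]
```

View pics/s3c.png

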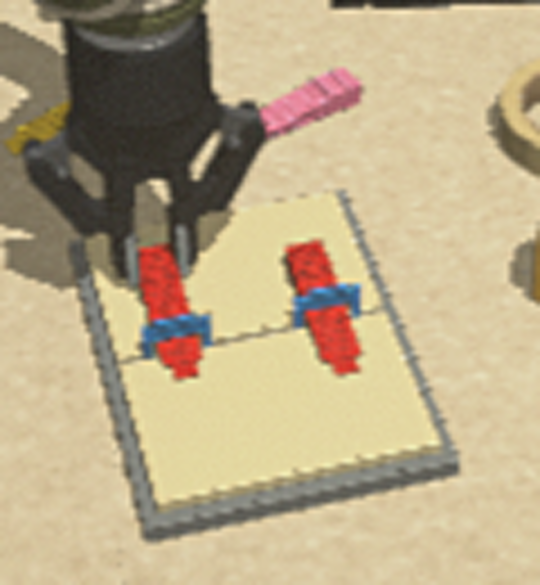

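The side crop shows the nose through the empty clip's window at (185,370), no contact force. The started wedge sits in its clip at (325,305). I'll continue and lower onto the tiles.

apply_moves(targets=[[15,[0.8,-6,-0.4],[0,0,0]],[15,[1.7,-12,-0.8],[0,0,0]],[15,[2.4,-17,-1.2],[0,0,0]],[15,[2.4,-17,-1.5],[0,0,0]],[15,[2.4,-17,-1.5],[0,0,0]]])

```text
time_s: 13.05
eef_pos: [444.6, -200.3, 24.7]
ee_rot: [0.015, 0.655, 0.756, -0.013]
force: [-2.0, 2.5, 12.9]
grip_width: 0.233
grip_force: 61.2
```

apply_moves(targets=[[15,[0.3,-2,-0.5],[0,0,0]],[15,[0.3,-2,-0.8],[0,0,0]],[15,[0.3,-2,-0.8],[0,0,0]]])

```text
time_s: 13.35
eef_pos: [444.7, -200.6, 24.7]
ee_rot: [0.014, 0.655, 0.756, -0.012]
force: [-5.5, 14.9, 29.6]
grip_width: 0.233
grip_force: 63.3
```

apply_moves(targets=[[22,[0,1,1],[0,0,0]],[36,[0,1,1],[0,0,0]],[36,[0,1,1],[0,0,0]],[36,[0,1,1],[0,0,0]],[36,[0,1,30],[2.2,0.3,0]],[36,[0,1,60],[2.2,0.3,0]],[0,[-3,25,60],[2.2,0.3,0]],[0,[-5.5,48,50],[2.2,0.3,0]],[0,[-5.5,48,25],[2.2,0.3,0]],[0,[-5.5,48,4],[2.2,0.3,0]],[0,[-5.5,48,4],[2.2,0.3,0]],[0,[-5.5,48,4],[2.2,0.3,0]]])

```text
time_s: 14.55
eef_pos: [439.2, -154.2, 27.3]
ee_rot: [-0.0, 0.655, 0.756, -0.0]
force: [-0.1, -0.5, 0.3]
grip_width: 0.001
grip_force: 0.0
```

apply_moves(targets=[[0,[0.6,-5,0],[0,0,0]],[0,[1.2,-9,0],[0,0,0]],[0,[1.8,-13,0],[0,0,0]],[0,[2.4,-17,0],[0,0,0]],[0,[3,-21,0],[0,0,0]],[0,[3.2,-23,0],[0,0,0]],[0,[3.2,-23,0],[0,0,0]]])

```text
time_s: 15.25
eef_pos: [442.2, -177.3, 27.0]
ee_rot: [0.0, 0.655, 0.756, 0.0]
force: [0.2, -1.1, -0.6]
grip_width: -0.0
grip_force: 0.0
```

apply_moves(targets=[[0,[0.2,-1.5,0],[0,0,0]],[0,[0.4,-3,0],[0,0,0]],[0,[0.4,-3,0],[0,0,0]]])

```text
time_s: 15.55
eef_pos: [442.7, -180.1, 27.0]
ee_rot: [0.0, 0.655, 0.756, -0.0]
force: [-0.0, -0.0, -0.5]
grip_width: -0.0
grip_force: 0.0
```

apply_moves(targets=[[0,[0.2,-1,0],[0,0,0]],[0,[0.3,-2,0],[0,0,0]],[0,[0.3,-2,0],[0,0,0]]])

```text
time_s: 15.85
eef_pos: [442.7, -181.3, 27.0]
ee_rot: [-0.001, 0.655, 0.756, 0.0]
force: [-1.0, 5.5, 3.4]
grip_width: -0.001
grip_force: 2.7
```

apply_moves(targets=[[0,[0.2,-1,0],[0,0,0]],[0,[0.3,-2,0],[0,0,0]],[0,[0.3,-2,0],[0,0,0]]])

```text
time_s: 16.15
eef_pos: [442.5, -181.8, 26.9]
ee_rot: [-0.002, 0.655, 0.756, 0.001]
force: [-0.1, 13.4, 8.2]
grip_width: -0.003
grip_force: 6.8
```

apply_moves(targets=[[0,[0.2,-1,0],[0,0,0]],[0,[0.3,-2.5,0],[0,0,0]],[0,[0.3,-2.5,0],[0,0,0]]])

```text
time_s: 16.45
eef_pos: [442.3, -182.6, 26.8]
ee_rot: [-0.004, 0.655, 0.756, 0.002]
force: [-1.2, 24.0, 14.4]
grip_width: 0.001
grip_force: 11.8
```

apply_moves(targets=[[0,[-2,15,0],[0,0,0]],[0,[-4,25,20],[0,0,0]],[0,[-2,30,65],[0,0,0]],[0,[10,25,115],[0,0,0]],[0,[25,15,165],[0,0,0]],[0,[40,5,215],[0,0,0]],[0,[45,0,263],[0,0,0]],[0,[45,0,263],[0,0,0]],[0,[45,0,263],[0,0,0]]])

```text
time_s: 17.35
eef_pos: [488.8, -186.7, 290.7]
ee_rot: [0.001, 0.655, 0.756, 0.0]
force: [0.6, 0.1, -0.6]
grip_width: -0.0
grip_force: 0.0
```

```bash
python3 look.py w9
python3 - <<'E'
from h import *
im,d,ci=load('w9'); cv2.imwrite('pics/w9c.png',cv2.resize(im[120:280,220:400],None,fx=3,fy=3,interpolation=cv2.INTER_CUBIC))
P=cloud(d,ci); hsv=cv2.cvtColor(im,cv2.COLOR_BGR2HSV); H,S,V=[hsv[...,i].astype(int) for i in range(3)]
for m,st,ce in comps((H>95)&(H<125)&(S>100)&(V>40),15):
    q=P[m&(d>0)]; q=q[(q[:,2]>40)&(q[:,2]<50)]
    if len(q)>8 and 380<np.median(q[:,0])<600: print('blue',st,cv2.minAreaRect(q[:,:2].astype(np.float32)),q.mean(0))
E
```

```text
{'time_s': 17.4, 'eef_pos': [488.281, -186.294, 289.103], 'ee_rot': [-0.0, 0.655, 0.756, -0.0]}
[268 162  20  34 575] [ 447. -213.   36.] [[436.0, -235.0, 31.0], [459.0, -193.0, 38.0]]
 back part ((446.9570617675781, -214.544921875), (21.601837158203125, 42.101707458496094), 9.083674430847168) -193.36586464033786
 axis -81.44284 447.115 -213.57231
[335 162  18  34 568] [ 528. -201.   36.] [[516.0, -224.0, 31.0], [540.0, -182.0, 38.0]]
 back part ((528.5100708007812, -202.69358825683594), (21.138872146606445, 41.94572448730469), 9.297204971313477) -181.67204395690442
 axis -81.58234 528.4442 -201.80545
[271 202  18  24 340] [ 455. -262.   27.] [[443.0, -280.0, 23.0], [464.0, -247.0, 30.0]]
 axis -81.570656 454.33878 -262.971
[334 202  17  24 341] [ 535. -249.   27.] [[524.0, -268.0, 23.0], [545.0, -236.0, 30.0]]
 axis -79.22969 535.6896 -251.27145
blue [263 198  30   4  60] ((450.55133056640625, -239.2997589111328), (36.2210693359375, 1.9329984188079834), 7.3011698722839355) [ 450.41426355 -239.11753065   43.45759819]
blue [330 198  29   4  60] ((533.0328369140625, -227.31809997558594), (35.08747482299805, 1.7148686647415161), 7.958427906036377) [ 532.8570936  -227.46088005   43.1080333 ]
```

View pics/w9c.png

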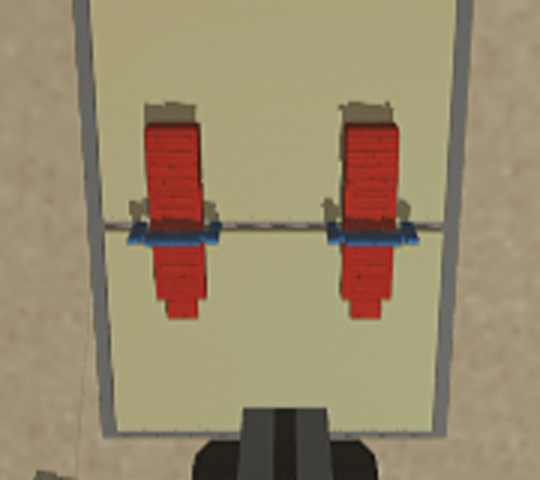

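Both wedges sit straight and level in their clips, at crop (175,220) and (368,220). Each tail is about 46–47 mm from its clip, where 47 is snug, and they are less than 1 mm off the window's middle. I'll hand it in.

```bash
python3 -c "
from rig import ctrl
print(ctrl.finish_job())"
```

```text
the job is handed in; nothing more can be done
None
```

I've handed the job in: in the last camera check both wedges were snug, flat and aligned in their clips, and the arm was clear of everything at about 17 s of the 45 s allowed; the hand-in gave no verdict.

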